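# Tighten the recessed nut of a panel press

### The arm

A 6-joint arm with a two-finger parallel gripper is mounted at the origin on the work surface. World frame = base frame: x ahead of the robot, y to its left, z up, the work surface at z = 0. Lengths are in m, angles in degrees, forces in N, time in s.
With the tool pointing down it reaches from about 0.4 to 0.825 m from the base axis. Payload 7 kg.
Tool frame: the origin (TCP) lies on the centre line of the jaws, within the pads' length; the fingertips stand 19 mm ahead of it and the grasp point (between the pads) is the TCP (r.tip_extent is the distance from the TCP to the fingertips, in m); z points along the fingers, y is the line along which they close (so a half turn about z gives the same grasp; the last joint's range is limited). The gripper opens to 88 mm and grips with 3 to 60 N. Pads are 19 mm wide; open, the fingers measure 130 mm over their backs; the gripper's body (78 mm by 193 mm) begins 47 mm behind the grasp point.
Start: joints at [-50.93, 20.546, 0.682, 0, -70.136, -16.507], TCP at [0.259, -0.623, 0.246] pointing down, gripper open.
Joint ranges: [-176.03, 176.03], [-82.01, 121.73], [-58.28, 71.71], [-173.87, 95.51], [-174.79, -0.11], [-173.66, 173.66]. Speed limits (degrees/s): [136.94, 136.94, 172.46, 180, 180, 180].

### API

Orientations are given as [roll, pitch, yaw] about the fixed x, y, z axes, in that order (R = Rz(yaw) Ry(pitch) Rx(roll)).
In Python, from plant import r gives the robot as it stands. The module is installed in compiled form; this text tells all that it offers.
- The arm moves only by the tool jog_arm, never from a script. Its argument "deltas" is a list that holds one entry, the list of rows, each a list of 5 numbers: the opening, from -1 (shut) to 1 (fully open), then the shift along the world's x, y, z in cm, then the turn about the world's z in rad. In form: [[[claw, dx, dy, dz, turn], ...]]. A call has 1 to 8 rows; each row shifts and turns the commanded pose from where the row before left it; what a row does not reach is not made up. A row lasts 1/8 s, in which the tool goes at most 62.5 mm and 10.7 degrees, less where a joint would pass 70% of its speed; a pose out of reach is approached as far as the arm can. A call with a gripper value outside its range is refused whole. The fingers move at their own pace and stop on an object; "force" is the grip in N (left out, the last holds). Time passes only in rows, so rows that do not move let the fingers close. It gives the time, the measured TCP pose, the force, the opening and the grip force at its end, in the units of the state.
- r.get_state(): the state, without advancing time (a new reading comes with each control period).
- r.capture(name): name is "side" or "top"; returns the picture (384x512x3 uint8, blue, green, red); there is no depth.
- r.camera_info(name): a dict with "fx", "fy", "cx", "cy" (pixels), "view" (4x4, takes a point from world to camera coordinates). Camera axes: x right, y up, looking along -z (the intrinsics and any distortion apply to the point x, -y, -z); pixel columns grow to the right and rows downward; lengths in m; the calibration is good to about 2 mm. A picture is of the moment at which its call begins. camera_info takes no time and is no camera call.
- r.close_job(): hands the job in; it is judged then, once.
The state is a dict: "time_s": time; "joints": joint angles; "qd": joint speeds; "joint_torque": joint torques, N m; "tcp_pos": TCP position; "eef_rot": TCP orientation; "contact_force": force on the tool from outside, world axes, zero at the start; "moment": the same for the moment, N m; "gripper_width": finger opening in m; "gripper_force": force on a finger pad.
Only numpy, scipy, OpenCV 4.12 (cv2) and the standard library are available. Lean on these libraries where they do the work, as an engineer would, in place of code of your own. Each camera call takes 0.05 s, during which the arm holds its last target. There are 200 camera calls.

### The job

The clamp nut of the panel press is still loose at the bottom of its deep bore. Take the T-handle socket wrench from its stand, seat the socket fully over the nut without leaning hard on it, turn the nut clockwise until it comes up tight against its stop but do not wrench it any further, then put the wrench back upright in its stand. Leave the glue bottle, the tape roll and the mug where they are.

Things in the scene. Friction and masses are not known exactly. Their poses are not given: they have to be found in the camera images.
- press: Panel press, fixed: steel base plate 170 x 150 x 8 mm, a stack of thin plywood panels (top at 26 mm) and on it a brown hardwood block 100 x 100 mm, from 26 to 116 mm high, with one vertical bore of 36 mm diameter through its centre. Origin: centre of the underside, on the bore's axis; z up.
- bore_mouth (a point): Centre of the bore's mouth in the block's top face, 116 mm above the table (mouth chamfered 3 mm). The bore is round and vertical.
- nut_seat (a point): Point on the bore's axis 76 mm below the mouth (40 mm above the table): the top of the steel washer that carries the nut. The square nut, 16 mm across flats and 14 mm high, stands on it, so its top is 62 mm below the mouth. The way its flats point is not known from this frame and differs every time.
- nut (a joint): How far the nut is screwed down, rad: grows clockwise seen from above, starts loose between 0 and 0.35, comes tight against a stop at 1.2. Until then it drags with 0.12 N m. (It does not tell which way the flats point.)
- stud (a joint): Twist of the springy stud under the nut, rad: 0 at rest, grows clockwise, 3 N m per rad. Once the nut is on its stop, all further turning twists the stud; over 0.3 rad (0.9 N m), it is damaged.
- washer (a joint): How far the nut and its washer are pressed down on their spring washers, m: 0 at rest, 2500 N/m; at most 0.010, and from 0.009 (about 22 N) it is overloaded.
- wrench: Loose T-handle socket wrench, 0.35 kg, 170 mm long, upright in the stand. Origin: centre of the socket's mouth (lower end); z up the shaft, x along the handle. Octagonal steel socket 33 mm over corners, 40 mm long; its square opening, 18.5 mm across, 20 mm deep, has flats facing the wrench's x and y. Round shaft, 12 mm thick. Black handle bar 84 mm (x) by 16 mm (y) by 20 mm high.
- wrench_grip (a point): Centre of the wrench's handle bar, on the shaft's axis 160 mm above the socket's mouth.
- stand: Plywood stand, fixed: block 85 x 85 x 45 mm with one round hole of 40 mm diameter, 40 mm deep, in its centre. Origin: centre of the underside.
- stand_floor (a point): Centre of the floor of the stand's hole, 5 mm above the table; the wrench's socket stands on it.
- glue: White glue bottle, 54 mm diameter, 130 mm high, loose bystander. Origin: centre of the underside.
- tape: Roll of brown tape lying flat, 96 mm outer diameter, 25 mm high, loose bystander. Origin: centre of the underside.
- mug: White mug, 76 mm diameter, 90 mm high, loose bystander. Origin: centre of the underside.

How it is judged (in metres and radians):
On the way, in this order (a step that is already met when the one before it is completed fails the run):
1. the socket is fully home over the nut (z of wrench in the frame of nut_seat below 0.003 m and horizontal distance between wrench and nut_seat below 0.005 m), for 0.2 s.
2. the nut is turned tight against its stop with the socket on it (value of joint nut above 1.15 rad and z of wrench in the frame of nut_seat below 0.009 m), for 0.1 s.
At the end, for the whole second after the job is handed in: The nut is on its stop (nut joint above 1.12 rad) and the wrench stands at rest in the stand: socket within 10 mm of the hole's centre and 6 mm of its floor, less than 0.12 rad from upright, released (value of joint nut above 1.12 rad and horizontal distance between wrench and stand_floor below 0.01 m and z of wrench in the frame of stand_floor below 0.006 m and angle between wrench's own z axis and vertical below 0.12 rad and linear speed of wrench below 0.03 m/s); the robot touches nothing.
It fails at once if the nut is pressed down too hard (washer pushed down more than 9 mm, about 22 N) (value of joint washer above 0.009 m).
It fails at once if the nut is overtightened (stud twisted clockwise more than 0.3 rad, 0.9 N m) (value of joint stud above 0.3 rad).
It fails at once if the glue bottle is moved by more than 30 mm (distance of glue from where it was at the start of the episode above 0.03 m).
It fails at once if the tape roll is moved by more than 30 mm (distance of tape from where it was at the start of the episode above 0.03 m).
It fails at once if the mug is moved by more than 30 mm (distance of mug from where it was at the start of the episode above 0.03 m).
It also fails if it takes over 72 s, if anything falls off the work surface, if the arm or the gripper's body presses on something with over 40 N, if the wrist force passes 120 N, or if a joint passes its speed limit or range.

## Working session

There is one attempt and no reset: what is moved stays moved. The work goes in short steps, Python scripts to look and compute and a tool call to move; the robot and the scene stay as the last step left them, time stands still between calls to the robot, and variables do not carry over. Pictures are saved under pics/ and viewed, at most 10 in all, crops included, and the job is handed in when it is done.

Besides the shell and the picture viewer there is one more tool, called as name([rows], argument=value, ...), one row to a line, values as JSON. jog_arm: Moves the arm, as the interface text tells. Its arguments: {"type":"object","properties":{"deltas":{"type":"array"},"force":{"type":"number"}},"required":["deltas"]}

```bash
mkdir -p pics; python3 - <<'E'
from plant import r
import cv2
for n in("side","top"):
    cv2.imwrite(f"pics/{n}0.png",r.capture(n)); i=r.camera_info(n); print(n,i)
print(r.get_state())
E
```

```text
side {'fx': 383.7344081413307, 'fy': 383.7344081413307, 'cx': 254.71149583028776, 'cy': 189.45331036101598, 'view': array([[-0.99832245, -0.05525145,  0.01730762,  0.57088266],
       [ 0.04436826, -0.53798652,  0.84178499, -0.14293625],
       [-0.03719858,  0.84114077,  0.53953543, -0.99702964],
       [ 0.        ,  0.        ,  0.        ,  1.        ]])}
top {'fx': 422.9772207670413, 'fy': 422.9772207670413, 'cx': 253.4142889962196, 'cy': 188.06114269554047, 'view': array([[ 0.00554751, -0.99997895,  0.00336392, -0.02797695],
       [ 0.99277363,  0.00591073,  0.11985655, -0.60739007],
       [-0.11987391,  0.00267471,  0.99278552, -1.1420437 ],
       [ 0.        ,  0.        ,  0.        ,  1.        ]])}
{'time_s': 0.1, 'joints': array([-5.09300705e+01,  2.05874382e+01,  6.39640832e-01, -1.73726551e-02,
       -7.01343330e+01, -1.65058899e+01]), 'qd': array([ 0.02839309, -0.12610913,  0.08369927,  0.09695816, -0.06373487,
       -0.09710178]), 'joint_torque': array([-7.59136801e-04, -5.84161556e+01,  2.93751687e+01,  7.01552957e+00,
        1.01834658e-02, -5.82473717e-05]), 'tcp_pos': array([ 0.25882527, -0.62297848,  0.24472097]), 'eef_rot': array([ 1.79916614e+02, -7.67721076e-03, -1.57441870e+02]), 'contact_force': array([ 0.30678461, -0.27237847, -0.30768482]), 'moment': array([-0.02005819,  0.00974519, -0.04463807]), 'gripper_force': 0.0, 'gripper_width': 0.08776181874698447}
```

View pics/side0.png

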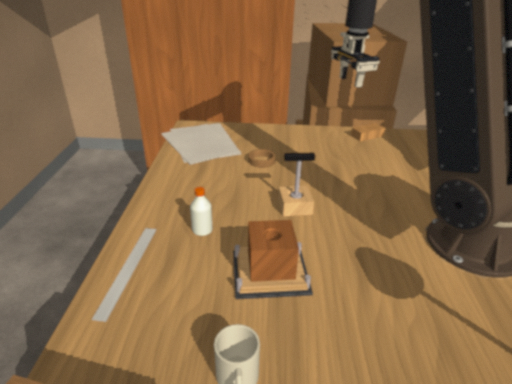

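View pics/top0.png

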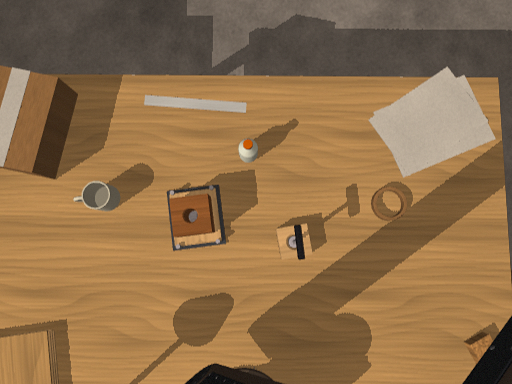

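The side view shows the wrench handle at about (299,157), the bore mouth at about (273,235) and the stand at about (298,202). In the top view the bore is at about (193,216), the handle at about (300,242) and the stand at about (294,241). I'll enlarge these areas.

```bash
cat > h.py <<'E'
from plant import r
import numpy as np, cv2
def ray(n,u,v):
    i=r.camera_info(n);V=i["view"];R,t=V[:3,:3],V[:3,3]
    d=R.T@np.array([(u-i["cx"])/i["fx"],-(v-i["cy"])/i["fy"],-1.]);return -R.T@t,d
def at(n,u,v,z):
    c,d=ray(n,u,v);return (c+d*(z-c[2])/d[2])
def proj(n,p):
    i=r.camera_info(n);q=i["view"]@np.append(p,1.);return np.array([i["cx"]+i["fx"]*q[0]/-q[2],i["cy"]-i["fy"]*q[1]/-q[2]])
def crop(im,u,v,w,h,s):return cv2.resize(im[v:v+h,u:u+w],None,fx=s,fy=s,interpolation=cv2.INTER_CUBIC)
E
python3 - <<'E'
from h import *
s=cv2.imread("pics/side0.png");t=cv2.imread("pics/top0.png")
a=np.hstack([crop(t,160,180,80,60,5),crop(t,265,210,80,60,5)])
b=np.hstack([crop(s,235,210,80,60,5),crop(s,265,145,80,60,5)])
cv2.imwrite("pics/c0.png",np.vstack([a,b]))
cv2.imwrite("pics/c1.png",crop(t,176,200,36,32,16))
E
```

```text
(no output)
```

View pics/c0.png

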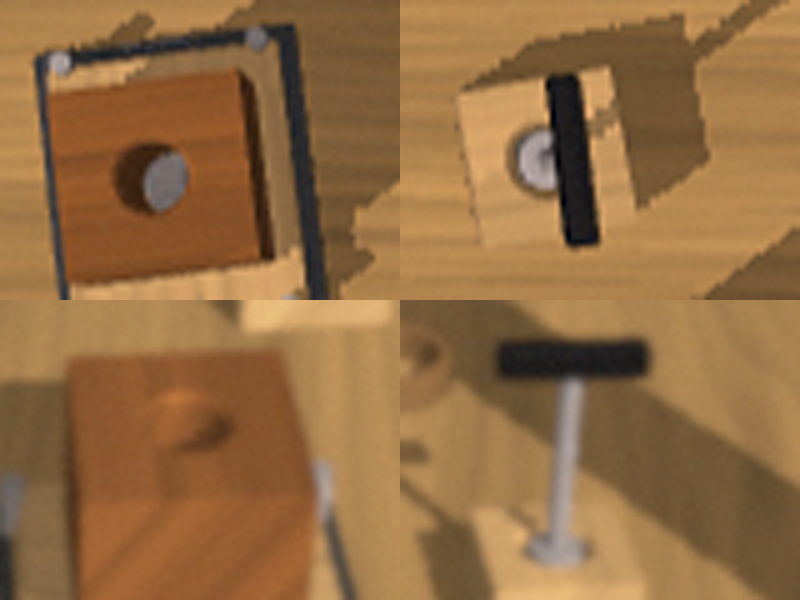

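View pics/c1.png

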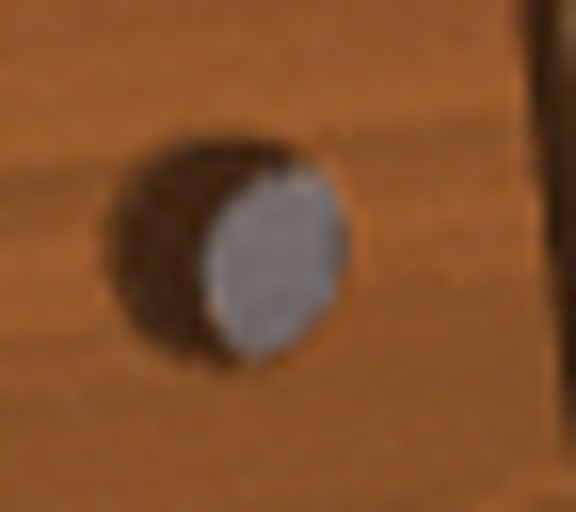

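The crops show the bore mouth at about (190,215) in the top view, with the steel visible inside but no clear nut edge. The bar's centre is at about (299,241.5). I'll refine these by segmentation and stretch the contrast on the bore.

```bash
python3 - <<'E'
from h import *
s=cv2.imread("pics/side0.png");t=cv2.imread("pics/top0.png")
# bar in top
def big(m):
    n,l,st,c=cv2.connectedComponentsWithStats(m.astype(np.uint8));k=1+st[1:,4].argmax();return l==k,c[k],st[k]
def seg(im,n,u,v,w,h,f,S=4):
    c=crop(im,u,v,w,h,S).astype(int);m,ce,st=big(f(c))
    return m,(ce+.5)/S-.5+[u,v],st/S
m,ce,st=seg(t,"top",290,218,22,48,lambda c:c.max(2)<60)
rect=cv2.minAreaRect(np.argwhere(m)[:,::-1].astype(np.float32));print("bar top",ce,st,rect)
pts=cv2.boxPoints(rect)/4-.375+[290,218]
W=np.array([at("top",*p,.175) for p in pts]);print(W.round(4),at("top",*ce,.173))
m,ce2,st=seg(s,"side",280,148,40,18,lambda c:c.max(2)<60)
print("bar side",ce2,st)
c1,d1=ray("top",*ce);c2,d2=ray("side",*ce2)
A=np.stack([d1,-d2],1);k=np.linalg.lstsq(A,c2-c1,rcond=None)[0];print("tri bar",c1+d1*k[0],c2+d2*k[1])
# bore mouth: non-brown in block
hsv=lambda c:cv2.cvtColor(c.astype(np.uint8),cv2.COLOR_BGR2HSV).astype(int)
f=lambda c:(lambda h:(h[...,2]<95)|(h[...,1]<120))(hsv(c))
m,ce,st=seg(t,"top",178,203,26,26,f);print("bore",ce,st,m.sum()/16,at("top",*ce,.116),at("top",*ce,.113))
c=crop(t,176,200,36,32,1); print(hsv(c)[10:24,5:24,2])
# block top
fb=lambda c:(lambda h:(h[...,0]<14)&(h[...,1]>150)&(h[...,2]>110))(hsv(c))|f(c)*0>0
m,ce,st=seg(t,"top",160,180,70,70,fb);mm=m.astype(np.uint8)
rect=cv2.minAreaRect(np.argwhere(m)[:,::-1].astype(np.float32));p=np.array(rect[0])/4-.375+[160,180];print("block",rect,p,at("top",*p,.116))
# shaft & stand centre
for n,p in(("side",(273,235)),):print(at(n,*p,.116))
ctr=np.mean([[457,97],[612,67],[637,210],[482,245]],0)-[400,0];p=ctr/5+[264.6,209.6];print("stand",p,at("top",*p,.045))
g=crop(t,183,207,16,18,32);k=g[...,:].astype(float);k=np.clip((k-110)*255/(180-110),0,255)
cv2.imwrite("pics/nut.png",k.astype(np.uint8))
E
```

```text
bar top [298.92877196 241.59886985] [  4.25   6.75  10.5   34.5  868.25] ((36.74921417236328, 95.41009521484375), (137.37445068359375, 27.76083755493164), 83.1572265625)
[[ 0.5013 -0.1217  0.175 ]
 [ 0.5034 -0.1384  0.175 ]
 [ 0.4215 -0.1477  0.175 ]
 [ 0.4195 -0.1311  0.175 ]] [ 0.46093237 -0.13523361  0.173     ]
bar side [298.39679529 156.51247175] [  4.5    5.25  29.75   7.5  774.25]
tri bar [ 0.46088738 -0.13619625  0.16426372] [ 0.46360008 -0.13642248  0.16427468]
bore [189.75606147 215.11115884] [  5.     5.75  14.75  14.25 654.75] 163.6875 [0.52678482 0.13933212 0.116     ] [0.52695131 0.13977403 0.113     ]
[[134 134 126 105  88  68  64  63  64  64  65  77  73 100 119 150 144 142
  142]
 [133 134 112  91  68  66  63  64  62  62  79 108 105 128 128 134 156 141
  141]
 [138 134  95  82  64  60  62  61  61  83 107 115 118 115 120 116 157 148
  145]
 [140 117  83  69  63  64  61  61  75 110 121 117 115 116 118 112 133 162
  150]
 [145 113  81  60  63  65  61  61  98 116 121 119 120 119 118 106 114 159
  149]
 [152 119  81  62  61  62  60  69 110 115 117 117 118 116 118 105 103 1
[... 224 characters left out ...]
9 111 110 117 134 137
  136]
 [148 144 125  77  63  59  58  66 122 117 109 109 109 111 111 124 136 138
  138]
 [142 138 136  98  70  65  61  58  86 115 108 110 116 116 120 136 140 138
  139]
 [135 139 140 130 101  86  69  64  65  96 111 110 111 119 132 140 140 137
  137]
 [142 142 144 143 135 119 100 101  80  86 112 110 118 132 140 138 137 134
  136]
 [140 139 137 141 141 141 134 133 116 118 124 123 135 136 134 134 135 135
  134]]
block ((121.75936889648438, 141.70477294921875), (157.44357299804688, 155.6909637451172), 83.2901611328125) [190.06484222 215.05119324] [0.52694378 0.13854068 0.116     ]
[0.52613502 0.14312666 0.116     ]
stand [294.   240.55] [ 0.46303628 -0.13591577  0.045     ]
```

View pics/nut.png

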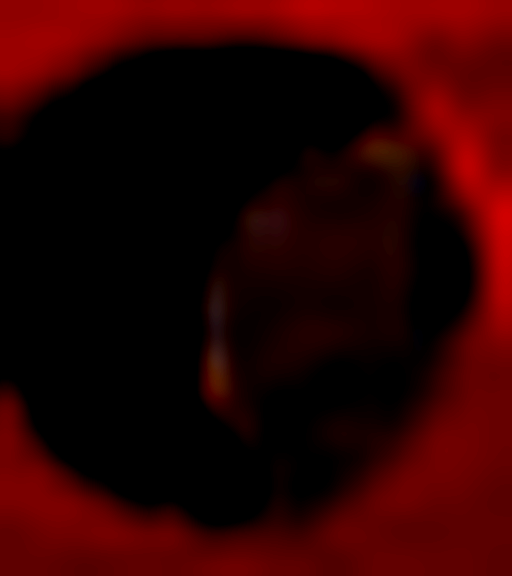

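The steel shows faint structure, with a right edge near u=195 and a lower edge near v=215. I'll average several frames and fit the nut's square.

```bash
python3 - <<'E'
from h import *
t=np.mean([r.capture("top").astype(float) for _ in range(16)],0);np.save("t.npy",t)
g=t.mean(2)
print(g[203:224,183:200].round().astype(int))
c=crop(t,181,205,20,20,28);k=np.clip((c.mean(2)-85)*255/45,0,255)
cv2.imwrite("pics/nut2.png",k.astype(np.uint8))
for z in(.054,.04):print(z,proj("top",[.527,.1393,z]))
E
```

```text
[[ 93  92  92  92  92  92  91  91  92  92  91  91  91  91  91  91  91]
 [ 93  92  92  93  92  92  92  92  92  92  92  92  93  92  92  93  93]
 [ 91  92  92  92  93  93  93  93  92  93  93  93  93  94  95  94  94]
 [ 93  93  93  93  93  94  94  95  95  96  96  96  97  97  97  97  96]
 [ 94  95  95  93  91  92  93  92  94  98  98  98  95  95  96  94  93]
 [ 97  96  92  83  75  70  71  68  70  77  81  91  92  86  88  87  87]
 [ 91  86  76  61  51  38  39  38  37  36  46  65  82  87  85  84  85]
 [ 80  66  56  43  40  41  40  39  39  56  57  80  90  98  90  88  88]
 [ 70  57  43  41  40  40  39  38  60  95  94 114 112 108  97  89  89]
 [ 60  50  41  40  40  38  40  70  95 111 111 110 112 111 105  92  91]
 [ 53  42  41  39  39  39  60 103 112 110 110 110 112 105  98  99  94]
 [ 51  39  39  38  38  41  85 110 113 112 111 111 112 100  84  99  94]
 [ 51  39  39  38  37  52 102 108 111 110 110 110 110  98  84  96  90]
 [ 51  38  37  38  38  62 112 107 109 108 109 109 109  97  83  93  90]
 [ 52  41  38  38  36  56 112 107 110 110 110 110 111 104  83  89  88]
 [ 62  47  37  39  35  46 114 108 108 108 103 104 105 103  81  85  85]
 [ 79  49  40  38  36  43 100 110 104 104 104 104  96  88  83  86  86]
 [ 85  61  44  42  39  38  65 104 103 104 111 104  86  83  87  87  87]
 [ 88  82  64  53  45  39  41  78 100 100  94  85  80  87  87  87  86]
 [ 90  90  85  74  65  63  51  53  78  79  73  81  87  87  86  86  85]
 [ 89  89  87  87  83  83  73  74  77  78  85  85  84  85  85  85  85]]
0.054 [193.09669792 216.3161335 ]
0.04 [193.799136   216.58823646]
```

View pics/nut2.png

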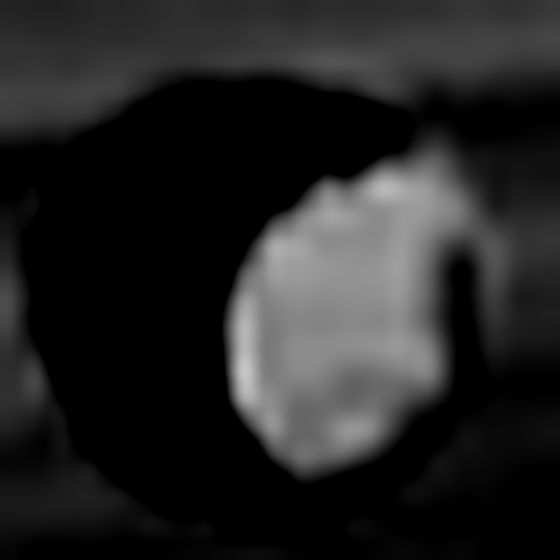

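The averaged frame shows the nut's right edge nearly vertical at u≈196.3 (rows 213–218) and its lower edge at v≈218.5. Both match a square centred at (193,216) and turned about as far as the bar, so I'll start with no extra rotation. Next I move over the stand, turning +2.86 rad so that J6 has room for the clockwise turn.

jog_arm([
  [[1, 1.27, 3.05, 0, 0.179], [1, 1.27, 3.05, 0, 0.179], [1, 1.27, 3.05, 0, 0.179], [1, 1.27, 3.05, 0, 0.179], [1, 1.27, 3.05, 0, 0.179], [1, 1.27, 3.05, 0, 0.179], [1, 1.27, 3.05, 0, 0.179], [1, 1.27, 3.05, 0, 0.179]],
])

```text
time_s: 1.9
tcp_pos: [0.3609, -0.3783, 0.2458]
eef_rot: [-180.0, -0.0, -75.1]
contact_force: [0.5, 0.2, 1.3]
gripper_width: 0.0873
gripper_force: 0.0
```

jog_arm([
  [[1, 1.27, 3.05, 0, 0.179], [1, 1.27, 3.05, 0, 0.179], [1, 1.27, 3.05, 0, 0.179], [1, 1.27, 3.05, 0, 0.179], [1, 1.27, 3.05, 0, 0.179], [1, 1.27, 3.05, 0, 0.179], [1, 1.27, 3.05, 0, 0.179], [1, 1.27, 3.05, 0, 0.179]],
])

```text
time_s: 2.9
tcp_pos: [0.4625, -0.1343, 0.2459]
eef_rot: [180.0, -0.0, 7.0]
contact_force: [0.2, -0.0, 0.3]
gripper_width: 0.0877
gripper_force: 0.0
```

jog_arm([
  [[1, 0, 0, 0, 0], [1, 0, 0, 0, 0]],
])

```text
time_s: 3.15
tcp_pos: [0.4621, -0.1353, 0.2456]
eef_rot: [180.0, -0.0, 6.6]
contact_force: [-0.6, -1.1, 0.7]
gripper_width: 0.0881
gripper_force: 0.0
```

jog_arm([
  [[1, 0, 0, -2, 0], [1, 0, 0, -2, 0], [1, 0, 0, -2, 0], [1, 0, 0, -1.5, 0], [1, 0, 0, -0.6, 0], [1, 0, 0, 0, 0]],
])

```text
time_s: 3.9
tcp_pos: [0.4621, -0.1356, 0.1645]
eef_rot: [180.0, 0.0, 6.6]
contact_force: [0.6, 0.3, 0.6]
gripper_width: 0.0881
gripper_force: 0.0
```

jog_arm([
  [[-1, 0, 0, 0, 0], [-1, 0, 0, 0, 0], [-1, 0, 0, 0, 0], [-1, 0, 0, 0, 0], [-1, 0, 0, 0, 0], [-1, 0, 0, 0, 0]],
], force=40)

```text
time_s: 4.65
tcp_pos: [0.4622, -0.1353, 0.1646]
eef_rot: [180.0, 0.0, 6.7]
contact_force: [-0.3, 0.2, 0.3]
gripper_width: 0.0334
gripper_force: 0.0
```

```bash
python3 - <<'E'
from h import *
s=r.capture("side");t=r.capture("top")
cv2.imwrite("pics/g.png",np.hstack([crop(s,259,130,80,100,5),crop(t,265,190,80,100,5)]))
S=r.get_state();print(S["gripper_width"],S["gripper_force"],S["contact_force"],S["moment"],S["tcp_pos"])
E
```

```text
0.025531915054327777 0.0 [-0.21979861  0.90255886 -0.38803568] [-0.10593148  0.11737727  0.0339301 ] [ 0.46214963 -0.13531241  0.1645284 ]
```

View pics/g.png

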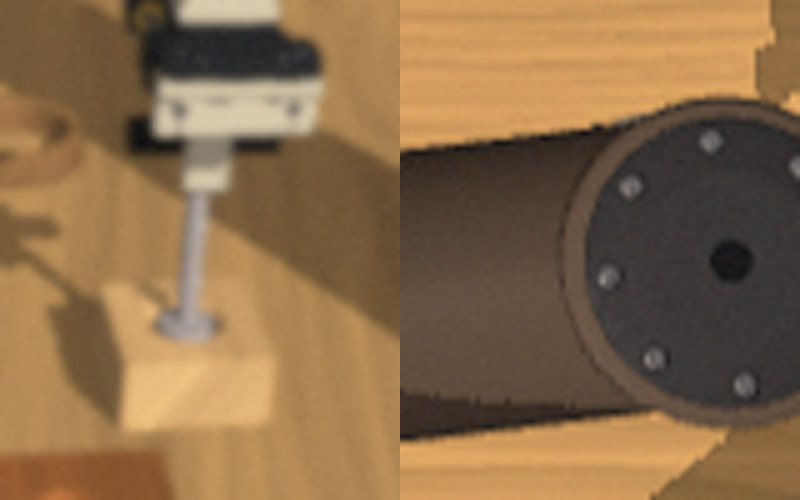

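The side crop shows the fingers straddling the bar and centred on it: bar ends at x≈128 and 280, finger at 207. The jaws are still closing, so I'll finish the grip and lift.

jog_arm([
  [[-1, 0, 0, 0, 0], [-1, 0, 0, 0, 0], [-1, 0, 0, 0, 0], [-1, 0, 0, 0, 0]],
], force=40)

```text
time_s: 5.25
tcp_pos: [0.4621, -0.1353, 0.1645]
eef_rot: [180.0, 0.0, 6.7]
contact_force: [0.8, -0.3, 0.4]
gripper_width: 0.0156
gripper_force: 40.0
```

jog_arm([
  [[-1, 0, 0, 1, 0], [-1, 0, 0, 2, 0], [-1, 0, 0, 2, 0], [-1, 0, 0, 2, 0], [-1, 0, 0, 2, 0], [-1, 0, 0, 2, 0], [-1, 0, 0, 2, 0], [-1, 0, 0, 1, 0]],
])

```text
time_s: 6.25
tcp_pos: [0.4622, -0.1353, 0.3058]
eef_rot: [-180.0, -0.1, 6.7]
contact_force: [1.0, 0.2, -3.5]
gripper_width: 0.0156
gripper_force: 40.0
```

jog_arm([
  [[-1, 0.8, 3.45, 0, 0], [-1, 0.8, 3.45, 0, 0], [-1, 0.8, 3.45, 0, 0], [-1, 0.8, 3.45, 0, 0], [-1, 0.8, 3.45, 0, 0], [-1, 0.8, 3.45, 0, 0], [-1, 0.8, 3.45, 0, 0], [-1, 0.9, 3.3, 0, 0]],
])

```text
time_s: 7.25
tcp_pos: [0.5269, 0.1403, 0.3041]
eef_rot: [180.0, 0.1, 6.7]
contact_force: [0.7, -0.1, -3.0]
gripper_width: 0.0153
gripper_force: 40.0
```

jog_arm([
  [[-1, 0, 0, 0, 0], [-1, 0, 0, 0, 0], [-1, 0, 0, 0, 0], [-1, 0, 0, 0, 0]],
])

```text
time_s: 7.75
tcp_pos: [0.527, 0.1385, 0.3047]
eef_rot: [-180.0, -0.0, 6.6]
contact_force: [0.4, 0.0, -3.5]
gripper_width: 0.0158
gripper_force: 40.0
```

```bash
python3 - <<'E'
from h import *
s=r.capture("side")
cv2.imwrite("pics/b.png",crop(s,225,110,100,150,4))
S=r.get_state();print(S)
p=S["tcp_pos"]
for z in(.16,.118):print(proj("side",[p[0],p[1],p[2]-z]))
E
```

```text
{'time_s': 7.8, 'joints': array([ 3.53371806e+01,  6.29089778e+00, -1.03771862e+01, -2.23727670e-03,
       -7.33138196e+01,  6.12770676e+01]), 'qd': array([ 0.11111328,  0.19984048,  0.10753815,  0.06860154, -0.16820659,
       -0.08297726]), 'joint_torque': array([ 4.13953420e-02, -4.05710220e+01,  3.13855577e+01,  7.65462756e+00,
        7.76654715e-02,  2.24781099e-03]), 'tcp_pos': array([0.52709059, 0.13861368, 0.30475627]), 'eef_rot': array([-1.79989424e+02, -1.48396984e-02,  6.61360480e+00]), 'contact_force': array([-0.05149326,  0.72110201, -2.92384032]), 'moment': array([-0.0875727 ,  0.14144676, -0.01515564]), 'gripper_force': 39.99868869781494, 'gripper_width': 0.015608673853824976}
[273.16336061 223.19295033]
[274.03548454 207.17561119]
```

View pics/b.png

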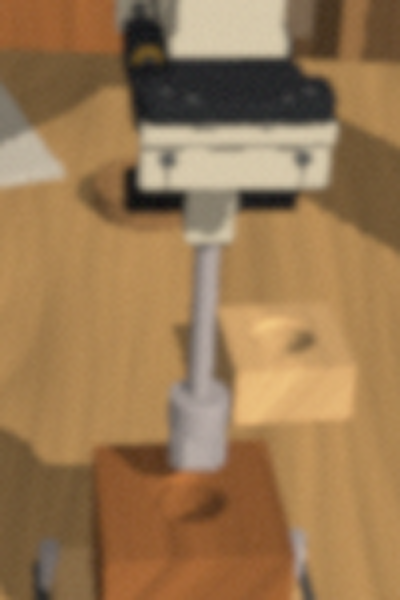

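The socket hangs straight at u≈274, over the bore at u≈273, so both agree with the plan within 1 px. I'll lower it and watch the force.

jog_arm([
  [[-1, 0, 0.05, -1.0, 0], [-1, 0, 0, -1.0, 0], [-1, 0, 0, -0.5, 0], [-1, 0, 0, -0.3, 0], [-1, 0, 0, -0.3, 0], [-1, 0, 0, 0, 0]],
])

```text
time_s: 8.55
tcp_pos: [0.5272, 0.1397, 0.2735]
eef_rot: [180.0, -0.0, 6.7]
contact_force: [0.5, 0.5, -3.8]
gripper_width: 0.0161
gripper_force: 40.0
```

jog_arm([
  [[-1, 0, 0, -0.3, 0], [-1, 0, 0, -0.3, 0], [-1, 0, 0, -0.3, 0], [-1, 0, 0, 0, 0]],
])

```text
time_s: 9.05
tcp_pos: [0.5272, 0.1397, 0.2643]
eef_rot: [180.0, 0.0, 6.7]
contact_force: [0.7, 0.4, -3.7]
gripper_width: 0.0158
gripper_force: 40.0
```

jog_arm([
  [[-1, 0, 0, -1.0, 0], [-1, 0, 0, -1.0, 0], [-1, 0, 0, -1.0, 0], [-1, 0, 0, -1.0, 0], [-1, 0, 0, -0.5, 0], [-1, 0, 0, 0, 0]],
])

```text
time_s: 9.8
tcp_pos: [0.5271, 0.1397, 0.2191]
eef_rot: [180.0, 0.0, 6.7]
contact_force: [0.6, -0.0, -3.1]
gripper_width: 0.0159
gripper_force: 40.0
```

jog_arm([
  [[-1, 0, 0, -0.2, 0], [-1, 0, 0, -0.2, 0], [-1, 0, 0, -0.2, 0], [-1, 0, 0, -0.2, 0], [-1, 0, 0, 0, 0]],
])

```text
time_s: 10.42
tcp_pos: [0.5273, 0.1397, 0.2118]
eef_rot: [180.0, -0.0, 6.7]
contact_force: [-0.7, 0.8, -0.4]
gripper_width: 0.0155
gripper_force: 40.0
```

Contact of about 3 N at nut-top height means the socket hasn't engaged yet. I'll search in yaw at light force.

jog_arm([
  [[-1, 0, 0, 0, 0.05], [-1, 0, 0, 0, 0.05], [-1, 0, 0, 0, 0]],
])

```text
time_s: 10.8
tcp_pos: [0.5274, 0.1396, 0.2118]
eef_rot: [180.0, -0.0, 12.4]
contact_force: [0.0, -0.2, -1.3]
gripper_width: 0.0156
gripper_force: 40.0
```

jog_arm([
  [[-1, 0, 0, 0, 0.05], [-1, 0, 0, 0, 0.05], [-1, 0, 0, 0, 0]],
])

```text
time_s: 11.18
tcp_pos: [0.5273, 0.1397, 0.2118]
eef_rot: [180.0, -0.0, 18.0]
contact_force: [1.0, -1.1, -0.5]
gripper_width: 0.0154
gripper_force: 40.0
```

jog_arm([
  [[-1, 0, 0, 0, -0.14], [-1, 0, 0, 0, -0.14], [-1, 0, 0, 0, 0]],
])

```text
time_s: 11.55
tcp_pos: [0.5273, 0.1398, 0.2117]
eef_rot: [-180.0, -0.0, 2.0]
contact_force: [-0.3, 0.2, -0.5]
gripper_width: 0.0162
gripper_force: 40.0
```

jog_arm([
  [[-1, 0, 0, 0, -0.06], [-1, 0, 0, 0, -0.06], [-1, 0, 0, 0, 0]],
])

```text
time_s: 11.92
tcp_pos: [0.5274, 0.1399, 0.2117]
eef_rot: [-180.0, -0.0, -4.7]
contact_force: [1.5, 0.6, -1.2]
gripper_width: 0.0157
gripper_force: 40.0
```

No drop across −5..18°, so a lateral offset is likely. I'll lift 5 mm and feel for the bore walls to centre the socket.

jog_arm([
  [[-1, 0, 0, 0.5, 0.1], [-1, 0, 0, 0, 0.1], [-1, 0, 0.1, 0, 0], [-1, 0, 0.1, 0, 0], [-1, 0, 0, 0, 0]],
])

```text
time_s: 12.55
tcp_pos: [0.5271, 0.1415, 0.2163]
eef_rot: [180.0, 0.0, 6.6]
contact_force: [1.1, -2.4, -3.8]
gripper_width: 0.0161
gripper_force: 40.0
```

jog_arm([
  [[-1, 0, 0.1, 0, 0], [-1, 0, 0, 0, 0], [-1, 0, 0, 0, 0]],
])

```text
time_s: 12.92
tcp_pos: [0.527, 0.1424, 0.2164]
eef_rot: [180.0, 0.0, 6.7]
contact_force: [1.8, -4.2, -4.3]
gripper_width: 0.0156
gripper_force: 40.0
```

jog_arm([
  [[-1, 0, -0.15, 0, 0], [-1, 0, -0.15, 0, 0], [-1, 0, -0.15, 0, 0], [-1, 0, 0, 0, 0]],
])

```text
time_s: 13.42
tcp_pos: [0.5273, 0.1386, 0.2167]
eef_rot: [-179.9, -0.0, 6.7]
contact_force: [1.2, 1.2, -4.0]
gripper_width: 0.0155
gripper_force: 40.0
```

jog_arm([
  [[-1, 0, -0.1, 0, 0], [-1, 0, 0, 0, 0], [-1, 0, 0, 0, 0]],
])

```text
time_s: 13.8
tcp_pos: [0.5274, 0.1375, 0.2167]
eef_rot: [-180.0, -0.0, 6.7]
contact_force: [1.4, 2.3, -3.5]
gripper_width: 0.0153
gripper_force: 40.0
```

jog_arm([
  [[-1, 0, -0.1, 0, 0], [-1, 0, 0, 0, 0], [-1, 0, 0, 0, 0]],
])

```text
time_s: 14.18
tcp_pos: [0.5274, 0.1366, 0.2167]
eef_rot: [-180.0, -0.0, 6.7]
contact_force: [0.7, 4.7, -3.1]
gripper_width: 0.0158
gripper_force: 40.0
```

jog_arm([
  [[-1, 0.1, 0.15, 0, 0], [-1, 0.1, 0.1, 0, 0], [-1, 0.1, 0, 0, 0], [-1, 0, 0, 0, 0]],
])

```text
time_s: 14.68
tcp_pos: [0.5297, 0.1381, 0.2162]
eef_rot: [179.9, 0.1, 6.6]
contact_force: [-0.4, 0.4, -2.6]
gripper_width: 0.0156
gripper_force: 40.0
```

jog_arm([
  [[-1, 0.1, 0, 0, 0], [-1, 0, 0, 0, 0], [-1, 0, 0, 0, 0]],
])

```text
time_s: 15.05
tcp_pos: [0.5309, 0.1385, 0.2164]
eef_rot: [180.0, 0.0, 6.7]
contact_force: [-1.7, 1.3, -4.5]
gripper_width: 0.0155
gripper_force: 40.0
```

jog_arm([
  [[-1, -0.2, 0, 0, 0], [-1, -0.2, 0, 0, 0], [-1, -0.1, 0, 0, 0], [-1, 0, 0, 0, 0]],
])

```text
time_s: 15.55
tcp_pos: [0.5266, 0.1389, 0.217]
eef_rot: [-180.0, -0.1, 6.7]
contact_force: [1.5, 0.4, -3.5]
gripper_width: 0.0156
gripper_force: 40.0
```

jog_arm([
  [[-1, -0.1, 0, 0, 0], [-1, 0, 0, 0, 0], [-1, 0, 0, 0, 0]],
])

```text
time_s: 15.92
tcp_pos: [0.5256, 0.1389, 0.2169]
eef_rot: [-180.0, -0.1, 6.7]
contact_force: [2.7, 1.2, -2.1]
gripper_width: 0.0158
gripper_force: 40.0
```

The walls put the centre at about x=0.5287, y=0.1394. I'll go there and try again.

jog_arm([
  [[-1, 0.15, 0.04, 0, 0], [-1, 0.15, 0, 0, 0], [-1, 0, 0, 0, 0], [-1, 0, 0, -0.15, 0], [-1, 0, 0, -0.2, 0], [-1, 0, 0, -0.15, 0], [-1, 0, 0, 0, 0]],
])

```text
time_s: 16.8
tcp_pos: [0.528, 0.139, 0.2113]
eef_rot: [180.0, 0.0, 6.7]
contact_force: [1.3, 0.2, -4.2]
gripper_width: 0.0158
gripper_force: 40.0
```

```bash
cat > f.py <<'E'
from h import *
L=[]
for _ in range(4):
    r.capture("side");s=r.get_state();L.append(np.r_[s["contact_force"],s["moment"],s["tcp_pos"]])
print(np.mean(L,0).round(4),s["eef_rot"].round(2))
E
python3 f.py
```

```text
[ 0.7769  0.4199 -3.3511 -0.0421 -0.064  -0.0245  0.5281  0.139   0.2115] [1.80e+02 1.00e-02 6.65e+00]
```

The contact force is gone, so the socket has started over the nut. I'll continue down.

jog_arm([
  [[-1, 0.03, 0, -0.2, 0], [-1, 0, 0, -0.2, 0], [-1, 0, 0, 0, 0], [-1, 0, 0, 0, 0]],
])

```text
time_s: 17.5
tcp_pos: [0.5284, 0.1391, 0.2075]
eef_rot: [180.0, 0.0, 6.7]
contact_force: [-0.6, -0.2, -3.4]
gripper_width: 0.0155
gripper_force: 40.0
```

jog_arm([
  [[-1, 0, 0, -0.2, 0], [-1, 0, 0, -0.2, 0], [-1, 0, 0, 0, 0], [-1, 0, 0, 0, 0]],
])

```text
time_s: 18.0
tcp_pos: [0.5285, 0.1391, 0.2036]
eef_rot: [180.0, 0.0, 6.7]
contact_force: [0.3, 0.9, -2.7]
gripper_width: 0.0164
gripper_force: 40.0
```

jog_arm([
  [[-1, 0, 0, -0.15, 0], [-1, 0, 0, -0.15, 0], [-1, 0, 0, -0.1, 0], [-1, 0, 0, -0.05, 0], [-1, 0, 0, 0, 0], [-1, 0, 0, 0, 0]],
])

```text
time_s: 18.75
tcp_pos: [0.5285, 0.1391, 0.1991]
eef_rot: [-180.0, -0.0, 6.7]
contact_force: [1.0, 0.3, -2.8]
gripper_width: 0.0159
gripper_force: 40.0
```

```bash
python3 f.py
```

```text
[ 5.6500e-02  3.0000e-02 -3.3158e+00 -3.0300e-02  1.5260e-01  2.5000e-03
  5.2850e-01  1.3910e-01  1.9910e-01] [180.     0.     6.66]
```

jog_arm([
  [[-1, 0, 0, -0.1, 0], [-1, 0, 0, -0.1, 0], [-1, 0, 0, 0, 0], [-1, 0, 0, 0, 0]],
])

```text
time_s: 19.45
tcp_pos: [0.5287, 0.1391, 0.1974]
eef_rot: [-180.0, -0.0, 6.7]
contact_force: [-0.6, 0.1, 1.6]
gripper_width: 0.0156
gripper_force: 40.0
```

```bash
python3 f.py
```

```text
[-0.5845  0.0182  0.849  -0.1646  0.3348 -0.0193  0.5286  0.1391  0.1973] [-1.80e+02 -2.00e-02  6.66e+00]
```

Fully seated with about 4 N on the washer. Now I turn clockwise and watch the moment.

jog_arm([
  [[-1, 0, 0, 0, -0.05], [-1, 0, 0, 0, -0.08], [-1, 0, 0, 0, -0.08], [-1, 0, 0, 0, -0.08], [-1, 0, 0, 0, -0.06], [-1, 0, 0, 0, 0]],
], force=55)

```text
time_s: 20.4
tcp_pos: [0.5288, 0.1391, 0.1972]
eef_rot: [-180.0, -0.0, -13.4]
contact_force: [0.5, 0.5, -0.1]
gripper_width: 0.0155
gripper_force: 55.0
```

```bash
python3 f.py
```

```text
[ 0.3317  0.0261  1.3349 -0.1976 -0.1035  0.1135  0.5287  0.1391  0.1972] [-1.7999e+02 -2.0000e-02 -1.3330e+01]
```

Mz is 0.11 N m, which is the nut's drag. It is turning.

jog_arm([
  [[-1, 0, 0, 0, -0.08], [-1, 0, 0, 0, -0.08], [-1, 0, 0, 0, -0.08], [-1, 0, 0, 0, -0.08], [-1, 0, 0, 0, -0.08], [-1, 0, 0, 0, 0]],
])

```text
time_s: 21.35
tcp_pos: [0.5285, 0.1388, 0.1971]
eef_rot: [180.0, -0.0, -36.3]
contact_force: [0.6, -1.6, 1.0]
gripper_width: 0.0155
gripper_force: 55.0
```

```bash
python3 f.py
```

```text
[ 0.4051 -1.9031  1.8004 -0.773  -0.0163  0.1088  0.5284  0.1389  0.1971] [179.98  -0.   -36.23]
```

jog_arm([
  [[-1, 0, -0.05, 0, -0.04], [-1, 0, -0.05, 0, -0.04], [-1, 0, 0, 0, -0.02], [-1, 0, 0, 0, 0]],
])

```text
time_s: 22.05
tcp_pos: [0.5285, 0.1382, 0.1971]
eef_rot: [-180.0, 0.0, -42.0]
contact_force: [-0.2, 0.4, 1.8]
gripper_width: 0.0154
gripper_force: 55.0
```

```bash
python3 f.py
```

```text
[ 0.0721 -0.3524  1.7965 -0.2277  0.0789  0.1518  0.5285  0.1382  0.1971] [-179.99    0.    -42.01]
```

jog_arm([
  [[-1, 0, 0, 0, -0.04], [-1, 0, 0, 0, -0.03], [-1, 0, 0, 0, 0]],
])

```text
time_s: 22.62
tcp_pos: [0.5284, 0.1381, 0.197]
eef_rot: [180.0, 0.0, -46.0]
contact_force: [-0.1, -0.1, 1.4]
gripper_width: 0.0162
gripper_force: 55.0
```

```bash
python3 f.py
```

```text
[-0.3877 -0.7369  1.2595 -0.2842  0.1732  0.148   0.5285  0.1381  0.1971] [180.     0.   -46.03]
```

jog_arm([
  [[-1, 0, 0, 0, -0.04], [-1, 0, 0, 0, -0.04], [-1, 0, 0, 0, 0]],
])

```text
time_s: 23.2
tcp_pos: [0.5284, 0.138, 0.197]
eef_rot: [180.0, 0.0, -50.6]
contact_force: [0.0, -0.7, 1.7]
gripper_width: 0.0159
gripper_force: 55.0
```

```bash
python3 f.py
```

```text
[-0.1278 -0.3783  1.706  -0.3795  0.2546  0.1142  0.5284  0.138   0.197 ] [179.99   0.   -50.6 ]
```

jog_arm([
  [[-1, 0, 0, 0, -0.04], [-1, 0, 0, 0, -0.04], [-1, 0, 0, 0, 0]],
])

```text
time_s: 23.78
tcp_pos: [0.5284, 0.138, 0.197]
eef_rot: [180.0, 0.0, -55.2]
contact_force: [-0.7, -1.8, 2.3]
gripper_width: 0.0151
gripper_force: 55.0
```

```bash
python3 f.py
```

```text
[-0.8327 -0.7861  1.7511 -0.4604  0.3935  0.1489  0.5284  0.138   0.197 ] [179.99  -0.   -55.18]
```

jog_arm([
  [[-1, 0, -0.02, 0, -0.04], [-1, -0.02, 0, 0, -0.04], [-1, 0, 0, 0, 0]],
])

```text
time_s: 24.35
tcp_pos: [0.5282, 0.1379, 0.197]
eef_rot: [180.0, -0.0, -59.8]
contact_force: [-0.2, -0.3, 2.4]
gripper_width: 0.0156
gripper_force: 55.0
```

```bash
python3 f.py
```

```text
[-0.8697 -1.13    1.5221 -0.4362  0.4075  0.1548  0.5282  0.1379  0.197 ] [179.99  -0.   -59.76]
```

jog_arm([
  [[-1, 0, -0.02, 0, -0.04], [-1, -0.02, 0, 0, -0.04], [-1, 0, 0, 0, 0]],
])

```text
time_s: 24.92
tcp_pos: [0.5281, 0.1377, 0.197]
eef_rot: [-180.0, 0.0, -64.4]
contact_force: [0.1, -0.9, 2.0]
gripper_width: 0.0156
gripper_force: 55.0
```

```bash
python3 f.py
```

```text
[-0.7003 -0.7569  1.2764 -0.3737  0.4119  0.1324  0.5281  0.1377  0.197 ] [180.     0.   -64.35]
```

jog_arm([
  [[-1, 0, 0, 0, -0.03], [-1, 0, 0, 0, -0.03], [-1, 0, 0, 0, 0]],
])

```text
time_s: 25.5
tcp_pos: [0.528, 0.1376, 0.1971]
eef_rot: [180.0, 0.0, -67.9]
contact_force: [-0.7, -1.4, 2.6]
gripper_width: 0.0155
gripper_force: 55.0
```

```bash
python3 f.py
```

```text
[-0.8954 -1.3792  1.5755 -0.3959  0.519   0.1378  0.528   0.1377  0.1971] [180.     0.   -67.82]
```

jog_arm([
  [[-1, 0, -0.03, 0, -0.03], [-1, -0.03, 0, 0, -0.03], [-1, 0, 0, 0, 0]],
])

```text
time_s: 26.08
tcp_pos: [0.5278, 0.1374, 0.1971]
eef_rot: [-180.0, 0.0, -71.3]
contact_force: [-0.7, -0.2, 1.3]
gripper_width: 0.0153
gripper_force: 55.0
```

```bash
python3 f.py
```

```text
[-0.245  -0.2902  1.5667 -0.2224  0.4006  0.193   0.5278  0.1374  0.1971] [-179.99   -0.    -71.26]
```

jog_arm([
  [[-1, 0, 0, 0, -0.03], [-1, 0, 0, 0, -0.03], [-1, 0, 0, 0, 0]],
])

```text
time_s: 26.65
tcp_pos: [0.5278, 0.1374, 0.1971]
eef_rot: [180.0, -0.0, -74.7]
contact_force: [-1.2, -0.4, 2.0]
gripper_width: 0.0157
gripper_force: 55.1
```

```bash
python3 f.py
```

```text
[-0.9742 -0.3809  1.1339 -0.2178  0.4635  0.3044  0.5278  0.1374  0.1971] [180.    -0.   -74.69]
```

The moment is climbing, so the stop has been reached. One small confirming step, still far below 0.9 N m.

jog_arm([
  [[-1, 0, 0, 0, -0.04], [-1, 0, 0, 0, 0], [-1, 0, 0, 0, 0]],
])

```text
time_s: 27.22
tcp_pos: [0.5277, 0.1374, 0.197]
eef_rot: [180.0, -0.0, -76.9]
contact_force: [-1.3, -1.1, 2.3]
gripper_width: 0.0151
gripper_force: 55.1
```

```bash
python3 f.py
```

```text
[-1.4731 -0.4087  1.5191 -0.2077  0.5463  0.3989  0.5278  0.1374  0.197 ] [180.    -0.   -76.97]
```

Tight at about 0.4 N m. Now I back off to unload it, lift out, and return to the original pose at the stand.

jog_arm([
  [[-1, 0, 0, 0, 0.06], [-1, 0, 0, 0, 0.06], [-1, 0, 0, 0, 0.04], [-1, 0, 0, 0, 0]],
])

```text
time_s: 27.92
tcp_pos: [0.5279, 0.1374, 0.1971]
eef_rot: [-180.0, 0.0, -67.9]
contact_force: [-0.0, -0.5, 1.2]
gripper_width: 0.0158
gripper_force: 55.0
```

```bash
python3 f.py
```

```text
[-1.2076 -0.4207  1.2243 -0.2036  0.2892  0.0101  0.5278  0.1374  0.1971] [-1.7999e+02  1.0000e-02 -6.7870e+01]
```

jog_arm([
  [[-1, 0, 0, 0.5, 0], [-1, 0, 0, 0.5, 0], [-1, 0, 0, 1, 0], [-1, 0, 0, 1, 0], [-1, 0, 0, 0, 0]],
])

```text
time_s: 28.75
tcp_pos: [0.5283, 0.1377, 0.2285]
eef_rot: [-179.9, 0.0, -67.8]
contact_force: [0.0, -0.5, -3.4]
gripper_width: 0.0156
gripper_force: 55.0
```

jog_arm([
  [[-1, 0, 0, 1.5, 0], [-1, 0, 0, 2, 0], [-1, 0, 0, 2, 0], [-1, 0, 0, 2, 0], [-1, 0, 0, 0.5, 0], [-1, 0, 0, 0, 0]],
])

```text
time_s: 29.5
tcp_pos: [0.5276, 0.1374, 0.3071]
eef_rot: [-180.0, 0.0, -67.8]
contact_force: [-0.4, 0.4, -4.0]
gripper_width: 0.016
gripper_force: 55.0
```

jog_arm([
  [[-1, -0.82, -3.41, 0, 0.162], [-1, -0.82, -3.41, 0, 0.162], [-1, -0.82, -3.41, 0, 0.162], [-1, -0.82, -3.41, 0, 0.162], [-1, -0.82, -3.41, 0, 0.162], [-1, -0.82, -3.41, 0, 0.162], [-1, -0.82, -3.41, 0, 0.162], [-1, -0.82, -3.41, 0, 0.162]],
])

```text
time_s: 30.5
tcp_pos: [0.4613, -0.1364, 0.3062]
eef_rot: [-180.0, 0.1, 6.7]
contact_force: [0.4, -0.3, -3.2]
gripper_width: 0.0155
gripper_force: 55.0
```

jog_arm([
  [[-1, 0, 0, 0, 0], [-1, 0, 0, 0, 0], [-1, 0, 0, 0, 0]],
])

```text
time_s: 30.88
tcp_pos: [0.4623, -0.1348, 0.3068]
eef_rot: [-180.0, 0.0, 6.4]
contact_force: [0.6, -0.3, -2.7]
gripper_width: 0.0157
gripper_force: 55.0
```

```bash
python3 - <<'E'
from h import *
s=r.capture("side");cv2.imwrite("pics/d.png",crop(s,245,80,100,150,4))
E
python3 f.py
```

```text
[-0.0224  0.0817 -2.8394 -0.0851  0.1351 -0.0131  0.4623 -0.1349  0.307 ] [-180.      0.      6.46]
```

View pics/d.png

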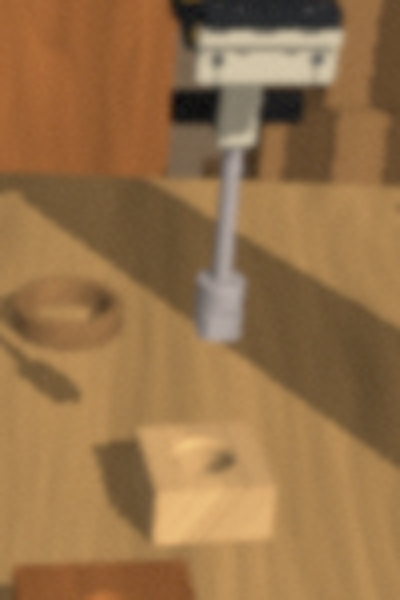

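The wrench hangs straight: socket at crop (220,310), stand hole at (205,455), along the same perspective line as before. I'll lower it into the stand.

jog_arm([
  [[-1, 0, -0.04, -2, 0], [-1, 0, 0, -3, 0], [-1, 0, 0, -2, 0], [-1, 0, 0, -1.5, 0], [-1, 0, 0, -1, 0], [-1, 0, 0, -0.5, 0], [-1, 0, 0, 0, 0]],
])

```text
time_s: 32.0
tcp_pos: [0.4623, -0.1358, 0.2072]
eef_rot: [180.0, -0.0, 6.4]
contact_force: [-0.3, 0.6, -2.2]
gripper_width: 0.0157
gripper_force: 55.0
```

jog_arm([
  [[-1, 0, 0, -1, 0], [-1, 0, 0, -1, 0], [-1, 0, 0, -1, 0], [-1, 0, 0, -0.7, 0], [-1, 0, 0, -0.2, 0], [-1, 0, 0, 0, 0], [-1, 0, 0, 0, 0]],
])

```text
time_s: 32.88
tcp_pos: [0.4624, -0.1358, 0.1684]
eef_rot: [180.0, -0.0, 6.4]
contact_force: [0.4, 0.2, -3.0]
gripper_width: 0.0158
gripper_force: 55.0
```

```bash
python3 f.py
```

```text
[-0.4338 -0.1822 -3.2472 -0.1088  0.1149 -0.0238  0.4623 -0.1358  0.1683] [-1.80e+02 -3.00e-02  6.43e+00]
```

jog_arm([
  [[-1, 0, 0, -0.2, 0], [-1, 0, 0, -0.1, 0], [-1, 0, 0, -0.1, 0], [-1, 0, 0, -0.05, 0], [-1, 0, 0, 0, 0]],
])

```text
time_s: 33.7
tcp_pos: [0.4627, -0.136, 0.1645]
eef_rot: [180.0, -0.1, 6.5]
contact_force: [-2.1, 0.6, 5.8]
gripper_width: 0.0157
gripper_force: 55.0
```

```bash
python3 f.py
```

```text
[-1.9023e+00  7.1650e-01  6.2217e+00  1.9790e-01  9.9060e-01 -5.8000e-03
  4.6270e-01 -1.3600e-01  1.6450e-01] [ 1.7997e+02 -7.0000e-02  6.4600e+00]
```

On the floor. I'll relax the grip, open and retreat upward.

jog_arm([
  [[-1, 0, 0, 0.05, 0], [-1, 0, 0, 0, 0], [-1, 0, 0, 0, 0], [-0.5, 0, 0, 0, 0], [0, 0, 0, 0, 0], [0.3, 0, 0, 0, 0], [0.3, 0, 0, 0, 0], [0.3, 0, 0, 0, 0]],
], force=5)

```text
time_s: 34.9
tcp_pos: [0.4621, -0.1358, 0.164]
eef_rot: [-180.0, 0.0, 6.4]
contact_force: [0.3, 0.6, 0.7]
gripper_width: 0.0546
gripper_force: 0.0
```

jog_arm([
  [[0.3, 0, 0, 0, 0], [0.3, 0, 0, 0, 0], [0.3, 0, 0, 1, 0], [0.3, 0, 0, 2, 0], [0.3, 0, 0, 2, 0], [0.3, 0, 0, 2, 0], [0.3, 0, 0, 2, 0], [0.3, 0, 0, 1, 0]],
])

```text
time_s: 35.9
tcp_pos: [0.4626, -0.1358, 0.2658]
eef_rot: [180.0, -0.1, 6.4]
contact_force: [0.0, 0.1, 0.1]
gripper_width: 0.0569
gripper_force: 0.0
```

jog_arm([
  [[0.3, 0, -2, 0, 0], [0.3, 0, -3, 0, 0], [0.3, 0, -3, 0, 0], [0.3, 0, -3, 0, 0], [0.3, 0, -3, 0, 0], [0.3, 0, -3, 0, 0], [0.3, 0, -3, 0, 0], [0.3, 0, 0, 0, 0]],
])

```text
time_s: 36.9
tcp_pos: [0.4618, -0.3372, 0.2634]
eef_rot: [-180.0, 0.1, 6.3]
contact_force: [0.2, 0.4, 0.3]
gripper_width: 0.0572
gripper_force: 0.0
```

```bash
python3 - <<'E'
from h import *
s=r.capture("side");t=r.capture("top")
cv2.imwrite("pics/e.png",np.hstack([crop(s,259,130,80,100,5),crop(t,265,190,80,100,5)]))
E
python3 f.py
```

```text
[-0.2908 -0.031  -0.0097 -0.0916  0.1083  0.0298  0.4621 -0.3352  0.2641] [ 1.80e+02 -2.00e-02  6.48e+00]
```

View pics/e.png

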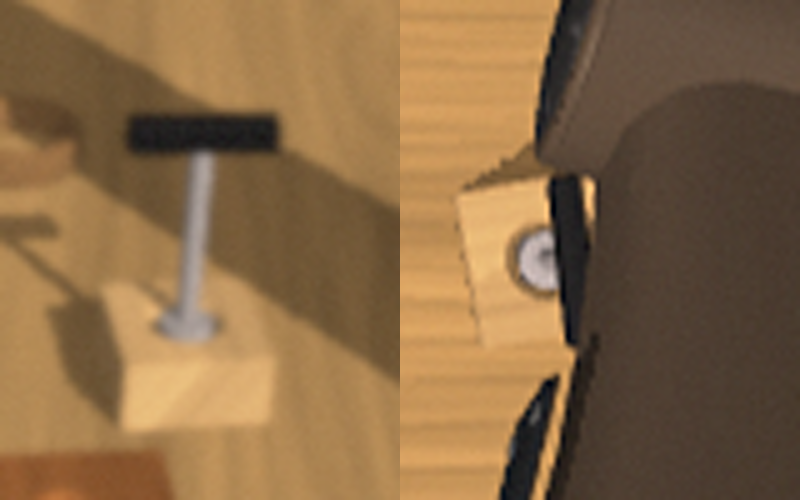

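The wrench stands upright in the stand, released, with its bar and socket at the same pixels as at the start. I'll hand in the job.

```bash
python3 -c "
from plant import r
print(r.close_job())"
```

```text
the job is handed in; nothing more can be done
None
```

I seated the socket on the nut and turned it clockwise onto its stop (about 0.4 N m), put the wrench back upright in its stand, and handed in the job at about 37 s; the interface returned no verdict.

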